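# Photograph the dropper bottle in the photo box

### The job

Stand the small amber dropper bottle upright on the round pad of the photo box's pulled-out tray, then press down the release lever on the tray's slide and, holding it down, push the tray inwards past its catch, and push the tray gently fully home by its front panel. With the tray home, press the shutter button on the sloped console to its halfway stop, pause there for a good second, then press it fully down and let it go. Do not tip the dropper bottle and leave everything else on the bench where it stands.

Things in the scene. Friction and masses are not known exactly. Their poses are not given: they have to be found in the camera images.
- photobox: White fixed photo box, open front, 270 deep, 349 wide, 170 high. Origin: on the bench under the roof's front edge, on the tray's centre line; own x points into the box along the tray's travel, y left, z up. Roof underside at 150, top 170; roof and side walls start at own x = 0 (wall inner faces y +135, -190). The roof is close over the lever: come at it tilted, leaning back out of the open front.
- tray (a joint): Sample tray's travel in m: 0 = pulled out and latched, 0.170 = fully home; friction 1.5 N. A catch blocks it after 3 mm unless the lever is pressed; from about 8 mm in, the tooth is over the catch, at 22 mm past it, and the lever may be let go. Aluminium tray, 230 wide (box y -115 to +115), floor top 20 above the bench, walls up to 42.
- pad_centre (a point): Centre of the top of the round black pad (64 across, 2 high, top 22 above the bench) on the tray's floor; moves with the tray, axes as the photo box. Tray out: 95 in front of the roof's edge, 30 left of the centre line. A fixed steel scale bar 6 x 30, top 90 above the bench, stands 65 behind it (towards the box); the front panel's inner face is 78 in front of it.
- panel_front (a point): Point on the outer face of the tray's white front panel (12 thick, from own y = +145 to -198 of the box, 7 to 87 above the bench), on the tray's centre line, 60 above the bench; push here along the box's own x. Moves with the tray; tray home, the outer face is 15 in front of the roof's edge. Axes as the photo box.
- lever (a joint): Angle of the release lever in rad: 0 = up (latched), grows as the paddle is pressed down, stop at 0.28. The tooth is clear of the catch above about 0.16. Springs back when let go. Pressing the paddle's middle takes about 3 N at first, 5 N at the stop.
- lever_paddle (a point): Middle of the top of the steel release lever's flat paddle, 32 long (box x), 24 wide, at the tray's right (box y -150); tray out, 18 in front of the roof's edge, 46 above the bench. At its box-side end, 16 from the middle, a tab rises 14: push the tray in against it. Hinge axis level, 53 further in, 6 lower: 0.2 rad lowers this point 11 mm. Free beside its middle: 29 left, 40 right.
- shutter_top (a point): Centre of the top of the round grey shutter button (26 across, standing 14 proud of the sloped face) on a small white fixed console, 96 x 85 x 74 high. Own z points out of the button along its axis, leaning 35 degrees from vertical towards the console's front; press along -z. Own x points up the slope.
- shutter (a joint): How far the shutter button is pressed in m: 0 = up, 0.004 = halfway stop (where resistance jumps from about 2 N to 6 N), 0.008 = fully down (about 9 N). Springs back.
- dropper_mid (a point): Centre, half-way up (43 above its underside), of the small amber glass dropper bottle to be photographed: round body 38 across and 56 high, black collar 22 across, thin rubber bulb 13 across on top, 86 high in all, 0.11 kg. The only bottle with a thin bulb on top. z is its axis.
- dropper_base (a point): Centre of the underside of the dropper bottle.
- jar_mid (a point): Bystander: centre of a squat amber jar, 56 across, 62 high. Stands near the dropper bottle.
- vial_mid (a point): Bystander: centre of a white plastic bottle, 56 across, 88 high. Stands near the dropper bottle.
- cup_mid (a point): Bystander: centre of a paper-white cup, 68 across, 65 high. Stands behind the console.
- pump_mid (a point): Bystander: a black pump head lying flat, 22 high, body 40 x 24 with a short spout and a 75 white tube along its own x; this point is the middle of its body. Lies in front of the console.
- cap_mid (a point): Bystander: centre of a loose white screw cap, 40 across, 20 high. Lies beside and behind the console.
There are look-alikes about, which are no part of the job. Leave any blue or pink look-alike of the part that bears shutter_top alone.

How it is judged:
By the outcome, as a careful person would: the job done as asked, in the order asked, and still so for the second after the job is handed in, with the robot touching nothing.
It also fails if it takes over 72 s, if anything falls off the work surface, if the arm or the gripper's body presses on something with over 40 N, if the wrist force passes 120 N, or if a joint passes its speed limit or range.

### The arm

A 6-joint arm with a two-finger parallel gripper is mounted at the origin on the work surface. World frame = base frame: x ahead of the robot, y to its left, z up, the work surface at z = 0. Lengths are in m, angles in rad, forces in N, time in s.
With the tool pointing down it reaches from about 0.3 to 0.825 m from the base axis. Payload 5.4 kg.
Tool frame: the origin (TCP) lies at the very end of the fingers, on their centre line; the grasp point (between the pads) lies 19 mm behind it; z points along the fingers, x is the direction in which the jaws open and shut, and the axes are right-handed (so a half turn about z gives the same grasp; the last joint's range is limited). The gripper opens to 92 mm and grips with 3 to 60 N. Pads are 20 mm wide; open, the fingers measure 128 mm over their backs; the gripper's body (75 mm by 189 mm) begins 69 mm behind the grasp point.
Start: joints at [-1.416, 0.158, 1.597, -0, 1.386, -0.21], TCP at [0.205, -0.537, 0.215] pointing down, gripper open.
Joint ranges: [-2.91, 2.91], [-0.94, 2.29], [0.18, 2.7], [-1.29, 4.43], [0.17, 2.64], [-3, 3]. Speed limits (rad/s): [2.57, 2.57, 3.14, 3.14, 3.14, 3.14].

### API

Orientations are given as a rotation vector (axis times angle).
In Python, from workcell import bot gives the robot as it stands. Calls block until the motion is done:
- bot.goto(position, orientation): joint-space move of the TCP to a pose.
- bot.line_to(position, rot=None, max_speed=0.15): straight line of the TCP; rot=None keeps the orientation; max_speed is the mean speed in m/s.
- bot.set_joints(angles): joint-space move.
- bot.set_gripper(opening, newtons=None): opening from 0.0 (shut) to 1.0 (fully open); newtons is the grip in N (None keeps the last); returns when the fingers have stopped.
- bot.hold(seconds).
- bot.inverse_kinematics(position, orientation): joint angles nearest the present ones, or None.
- bot.read_camera(name): name is "side" or "top"; returns a dict with "pixels" (420x560x3 uint8, blue, green, red), "fx", "fy", "cx", "cy" (pixels), "R" (3x3) and "t" (3): a world point X has camera coordinates R X + t. Camera axes: x right, y down, z forward; pixel columns grow to the right and rows downward; lengths in m; the calibration is good to about 2 mm. A picture is of the moment at which its call begins. There is no depth.
A pose or a line that the arm cannot do raises bot.MotionError and nothing moves.
- bot.job_done(): hands the job in, once; it reports no verdict.
Readings, each from a call of its own:
- bot.current_clock(): time.
- bot.current_joints(): joint angles.
- bot.current_joint_vel(): joint speeds.
- bot.current_effort(): joint torques, N m.
- bot.current_ee_pos(): TCP position.
- bot.current_tool_rot(): TCP orientation.
- bot.current_contact_force(): force on the tool from outside, world axes, zero at the start.
- bot.current_ft_torque(): the same for the moment, N m.
- bot.current_opening(): opening from 0.0 (shut) to 1.0 (fully open).
Only numpy, scipy, OpenCV 4.12 (cv2) and the standard library are available. Lean on these libraries where they do the work, as an engineer would, in place of code of your own. Each camera call takes 0.05 s, during which the arm holds its last target.

## Working session

There is one attempt and no reset: what is moved stays moved. The work goes in short steps, each a Python script; the robot and the scene stay as the last script left them, time stands still between calls to the robot, and variables do not carry over. Pictures are saved under pics/ and viewed, and the job is handed in when it is done.

```bash
mkdir -p pics; ls
python3 - <<'E'
from workcell import bot
import cv2
for n in("side","top"):
    c=bot.read_camera(n); cv2.imwrite(f"pics/{n}0.png",c["pixels"])
    print(n,c["fx"],c["fy"],c["cx"],c["cy"],c["R"],c["t"])
print(bot.current_clock())
E
```

```text
pics
side 505.96352567421366 505.96352567421366 276.3029470247458 206.6792251213579 [[-0.96464138 -0.26304271  0.01659919]
 [-0.1573649   0.52428454 -0.83687634]
 [ 0.21143152 -0.80989768 -0.54714025]] [0.49501562 0.11883711 1.3282471 ]
top 391.96538882027664 391.96538882027664 279.65287580552564 213.64644833222022 [[-0.02847048 -0.99953325  0.01107756]
 [-0.9978522   0.02776506 -0.0593303 ]
 [ 0.05899503 -0.01274293 -0.99817694]] [0.03735402 0.52514706 0.96916102]
0.1
```

View pics/side0.png

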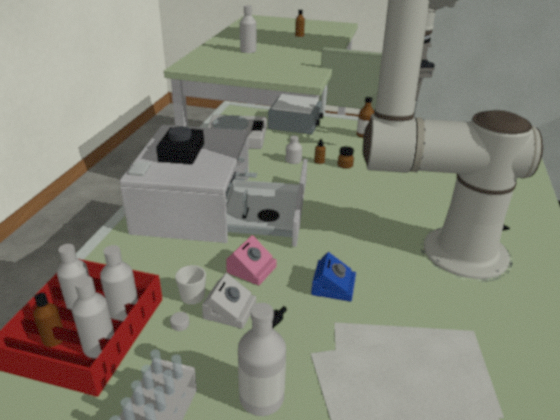

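View pics/top0.png

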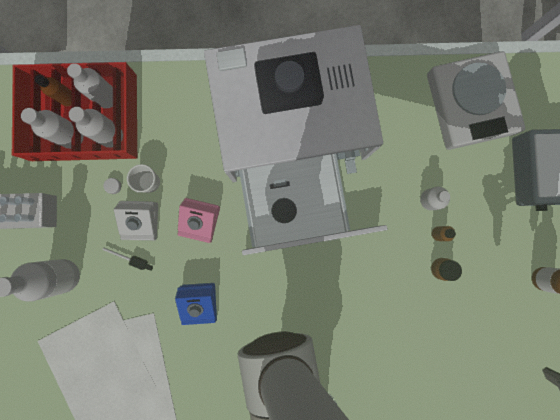

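The side view shows the tray at about (268,215), the dropper at (320,153), the jar at (345,157), the vial at (293,150) and the white console at (230,300). In the top view they are at (285,210), (443,233), (447,270), (435,198) and (135,222). I'll zoom in on each.

```bash
cat > h.py <<'E'
import cv2,numpy as np
from workcell import bot
def cam(n):
    c=bot.read_camera(n); c["K"]=np.array([[c["fx"],0,c["cx"]],[0,c["fy"],c["cy"]],[0,0,1.]]); return c
def ray(c,u,v):
    d=c["R"].T@np.array([(u-c["cx"])/c["fx"],(v-c["cy"])/c["fy"],1.]); return -c["R"].T@c["t"],d
def onz(c,u,v,z):
    o,d=ray(c,u,v); return o+d*(z-o[2])/d[2]
def tri(c1,p1,c2,p2):
    o1,d1=ray(c1,*p1);o2,d2=ray(c2,*p2);d1/=np.linalg.norm(d1);d2/=np.linalg.norm(d2)
    s=np.linalg.lstsq(np.c_[d1,-d2],o2-o1,rcond=None)[0]
    a=o1+s[0]*d1;b=o2+s[1]*d2
    return (a+b)/2,np.linalg.norm(a-b)
def proj(c,X):
    p=c["R"]@np.array(X)+c["t"]; return c["fx"]*p[0]/p[2]+c["cx"],c["fy"]*p[1]/p[2]+c["cy"]
def crop(c,u0,v0,w,h,name,s=None):
    s=s or min(800//w,600//h)
    cv2.imwrite(f"pics/{name}.png",cv2.resize(c["pixels"][v0:v0+h,u0:u0+w],None,fx=s,fy=s,interpolation=cv2.INTER_CUBIC))
E
python3 - <<'E'
from h import *
s=cam("side");t=cam("top")
crop(t,200,120,200,145,"ctray",4); crop(t,400,170,100,120,"cbot",5); crop(t,90,160,135,120,"ccon",5)
crop(s,200,130,160,120,"stray",5); crop(s,270,125,100,60,"sbot",8); crop(s,160,230,140,110,"scon",5)
E
```

```text
(no output)
```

View pics/ctray.png

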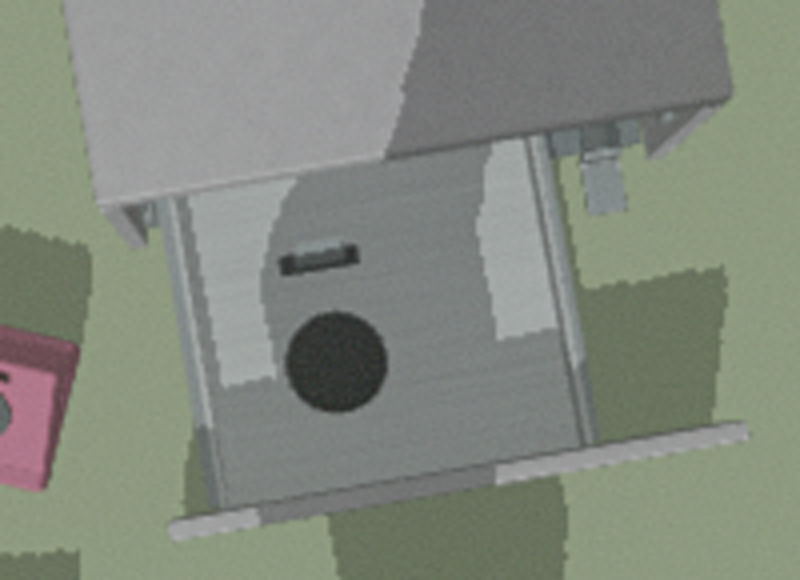

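View pics/cbot.png

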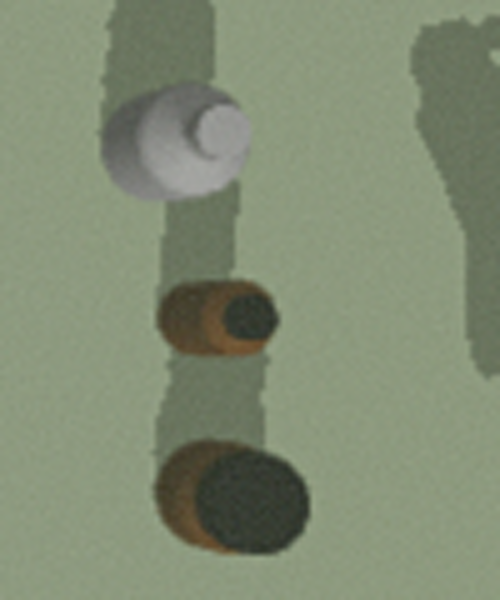

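View pics/ccon.png

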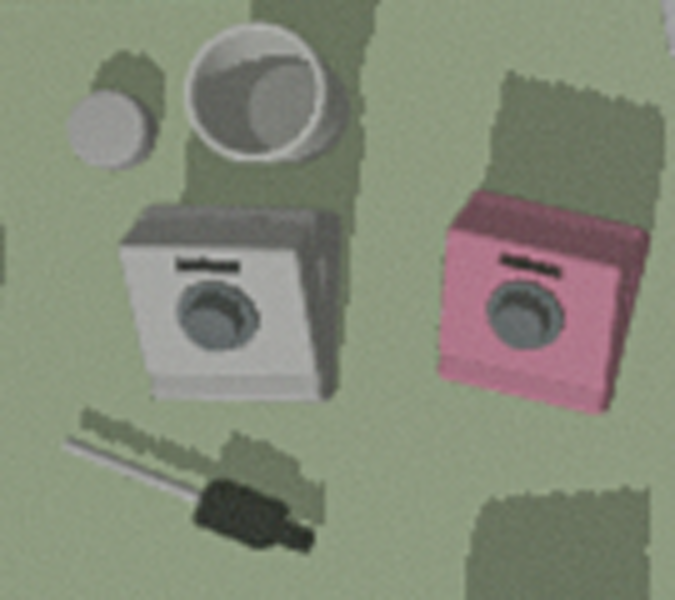

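View pics/stray.png

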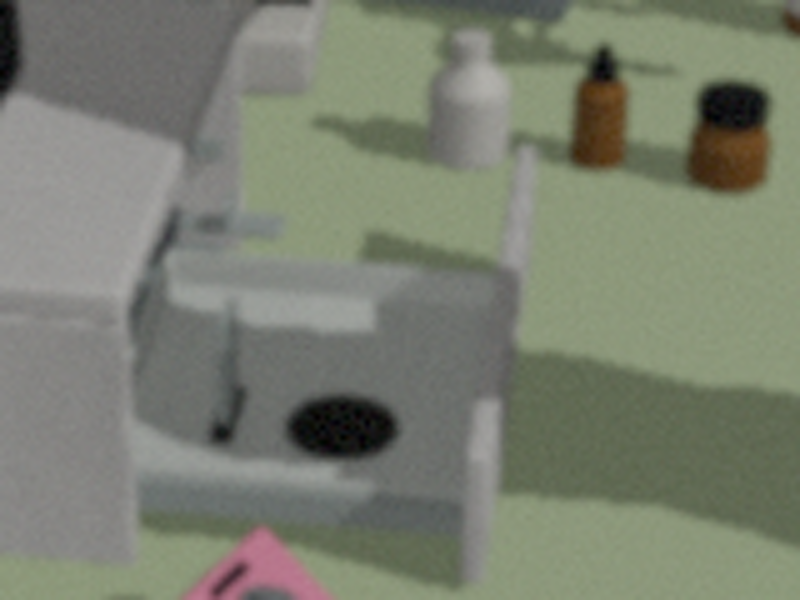

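View pics/sbot.png

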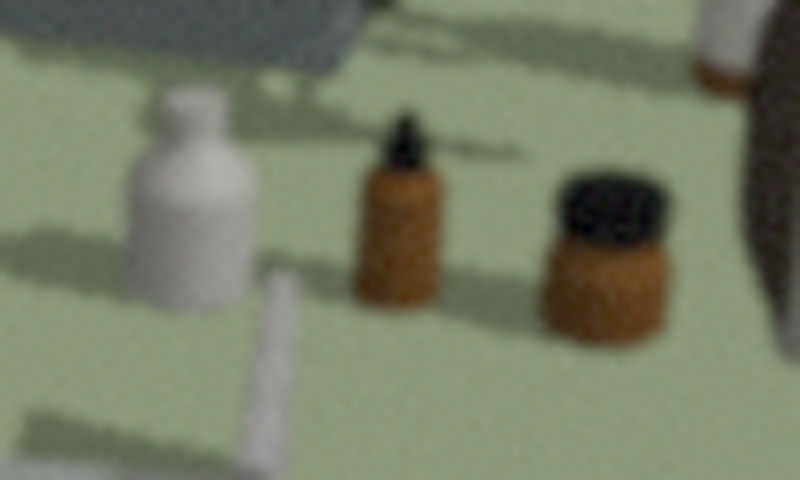

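View pics/scon.png

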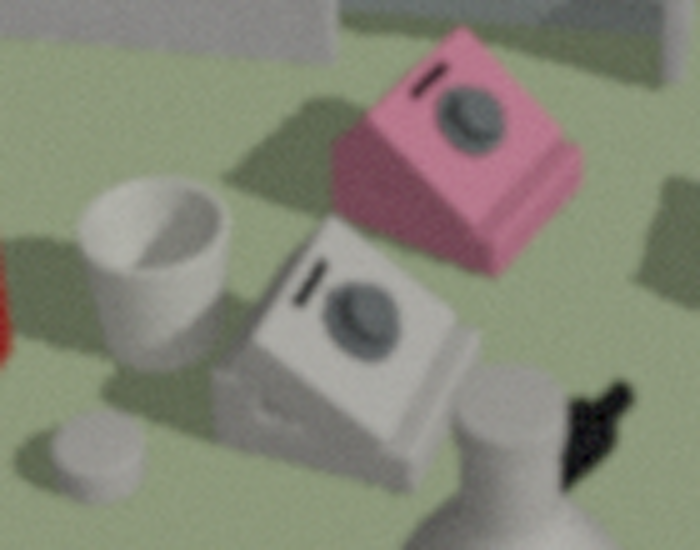

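Both crops agree on where things are. In the top view the pad is at about (284,210), the paddle at (351,164), the roof's front corners at (225,171) and (382,144), and the white button at (133,224). Next I'll measure with masks and rays.

Run:
```python
from h import *
s=cam("side");t=cam("top")
def blob(m,roi,name):
    u,v,w,h=roi; n,l,st,ce=cv2.connectedComponentsWithStats(m[v:v+h,u:u+w].astype(np.uint8))
    for i in range(1,n):
        if st[i,4]>6: print(name,st[i,:4]+[u,v,0,0],st[i,4],ce[i]+[u,v])
for c,n,rois in((t,"t",dict(pad=(265,190,40,40),drop=(420,220,45,25),con=(110,200,50,42))),(s,"s",dict(pad=(250,200,40,30),drop=(308,130,24,40),con=(200,270,60,60)))):
    hsv=cv2.cvtColor(c["pixels"],cv2.COLOR_BGR2HSV).astype(int)
    H,S,V=hsv[...,0],hsv[...,1],hsv[...,2]
    blob(V<65,rois["pad"],n+"pad"); blob(V<65,rois["drop"],n+"black")
    blob((H<18)&(S>90)&(V>50),rois["drop"],n+"amber")
    blob((V<65),rois["con"],n+"slot")
    u,v,w,h=rois["con"]; 
crop(t,115,205,40,40,"tb",15); crop(s,205,275,55,55,"sb",10)
crop(t,330,145,40,40,"tl",15); crop(s,225,160,40,30,"sl",18)
```

```text
tpad [272 199  24  24] 463 [283.67818575 210.36717063]
tblack [445 229  10   9] 73 [449.50684932 232.90410959]
tamber [441 233  12   8] 34 [445.47058824 237.55882353]
tslot [126 212  11   2] 12 [130.91666667 212.91666667]
spad [258 209  21  13] 210 [267.98095238 215.01904762]
sblack [318 140   5   7] 27 [320.         143.51851852]
samber [315 146  10  17] 133 [319.56390977 154.16541353]
```

View pics/tb.png

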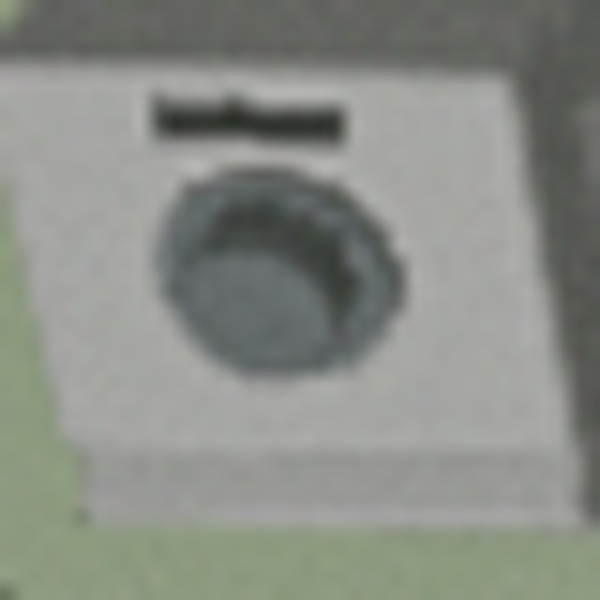

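View pics/sb.png

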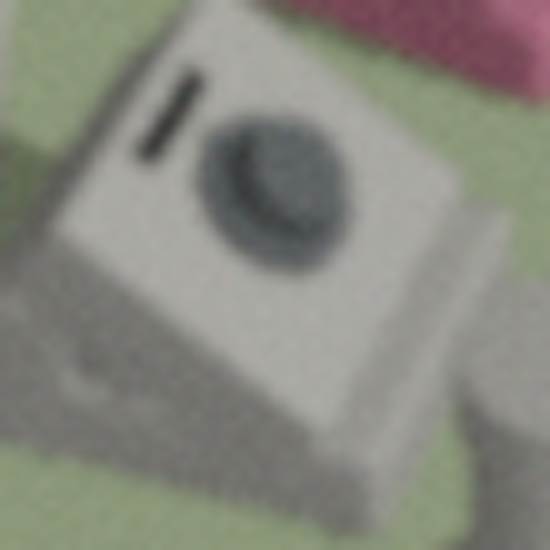

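View pics/tl.png

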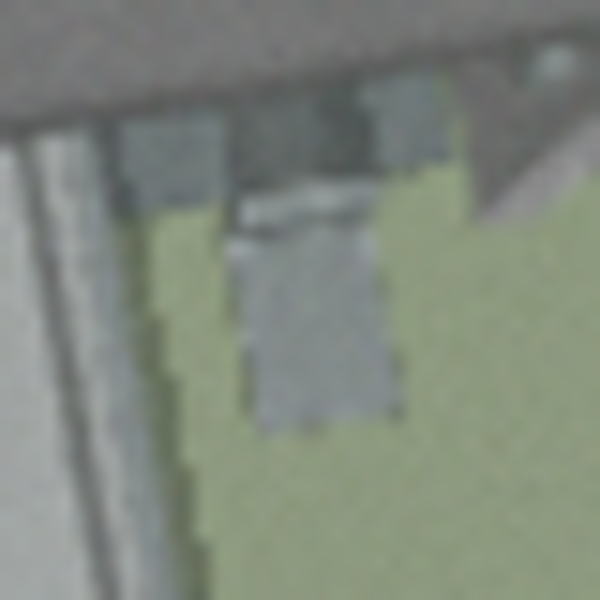

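View pics/sl.png

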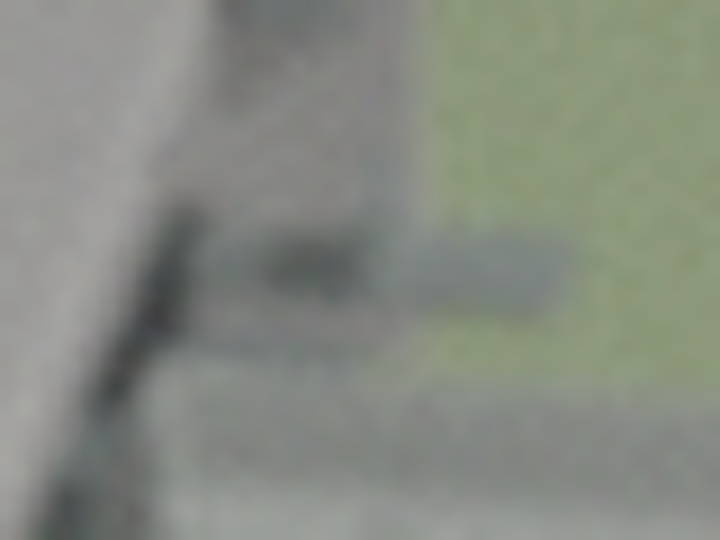

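Run:
```python
from h import *
np.set_printoptions(precision=4,suppress=True)
s=cam("side");t=cam("top")
g=lambda x,y,u0,v0,k:(x/k-.5+u0,y/k-.5+v0)
pad=tri(t,(283.68,210.37),s,(267.98,215.02)); print("pad",pad, "t@22",onz(t,283.68,210.37,.022),"s@22",onz(s,267.98,215.02,.022))
rl=onz(t,*g(102,206,200,120,4),.170); rr=onz(t,*g(731,96,200,120,4),.170); print("roof",rl,rr,np.linalg.norm(rl-rr),np.degrees(np.arctan2(*(rl-rr)[[1,0]]))-90)
for z in (.087,):
    a=onz(t,*g(170,537,200,120,4),z);b=onz(t,*g(748,437,200,120,4),z);print("panel",a,b,np.linalg.norm(a-b),np.degrees(np.arctan2(*(a-b)[[1,0]]))-90)
a=onz(t,*g(257,432,330,145,15),.046);b=onz(t,*g(402,415,330,145,15),.046);c=onz(t,*g(232,248,330,145,15),.046);d=onz(t,*g(376,232,330,145,15),.046);print("paddle",a,b,c,d,np.linalg.norm(a-b))
# dropper
base=onz(t,*g(194,317,400,170,5),0);sh=onz(t,*g(241,317,400,170,5),.056);bl=onz(t,449.5,232.9,.070)
print("drop top: base",base,"shoulder",sh,"black",bl)
for z,p in((.0,(320-.5,162-.5)),):pass
# side: axis points: bulb tip, shoulder front, base
print("side tip@86",onz(s,*g(406,118,270,125,8),.086),"tri tip",tri(s,g(404,160,270,125,8),t,(449.5,232.9)))
print("side base front",onz(s,*g(398,305,270,125,8),0))
bt=tri(t,g(255,308,115,205,15),s,g(298,175,205,275,10));print("button",bt)
for z in(.05,.06,.07):print(z,onz(t,*g(255,308,115,205,15),z)[:2],onz(s,*g(298,175,205,275,10),z)[:2])
# collar ring at face? console front edges
print("con ridge top face upper edge z=.074", onz(t,*g(122,245,90,160,5),.074),onz(t,*g(298,247,90,160,5),.074))
print("bottom front", onz(t,*g(155,398,90,160,5),0),onz(t,*g(328,400,90,160,5),0))
```

```text
pad (array([0.5339, 0.0124, 0.0214]), np.float64(0.0007865906420792574)) t@22 [0.5335 0.0124 0.022 ] s@22 [0.5341 0.0134 0.022 ]
roof [0.6109 0.1382 0.17  ] [ 0.6614 -0.1998  0.17  ] 0.34174643983429487 8.501769574109574
panel [0.4313 0.1132 0.087 ] [ 0.4796 -0.2244  0.087 ] 0.3410332424790449 8.135471247062654
paddle [ 0.6187 -0.1441  0.046 ] [ 0.6209 -0.168   0.046 ] [ 0.6492 -0.1412  0.046 ] [ 0.6512 -0.165   0.046 ] 0.023970200377911657
drop top: base [ 0.4664 -0.3815  0.    ] shoulder [ 0.4658 -0.3809  0.056 ] black [ 0.4657 -0.379   0.07  ]
side tip@86 [ 0.4659 -0.3781  0.086 ] tri tip (array([ 0.4659, -0.3811,  0.0653]), np.float64(0.00032003924703463146))
side base front [ 0.4632 -0.3749  0.    ]
button (array([0.506 , 0.3763, 0.0616]), np.float64(4.764319088200805e-05))
0.05 [0.5064 0.3806] [0.5105 0.3645]
0.06 [0.506  0.3769] [0.5066 0.3747]
0.07 [0.5056 0.3733] [0.5028 0.3848]
con ridge top face upper edge z=.074 [0.5455 0.4128 0.074 ] [0.5423 0.3303 0.074 ]
bottom front [ 0.4736  0.4267 -0.    ] [0.4701 0.3395 0.    ]
```

Measurements agree:

| Item | Measured | Check |
|---|---|---|
| Pad | z 21.4 mm | 22 mm given |
| Box yaw | about 8.3° from the roof edge, panel and pad-to-paddle line | pad-to-paddle length 195.4 vs 195.8 mm |
| Button | z 62 mm | rays agree to 0.05 mm |
| Dropper | (0.466, -0.381) | – |

Next I'll check that every planned pose has an IK solution.

```bash
cat >> h.py <<'E'
from scipy.spatial.transform import Rotation as Rn
PSI=np.radians(8.3)
Bx=np.array([np.cos(PSI),np.sin(PSI),0]);By=np.array([-np.sin(PSI),np.cos(PSI),0]);Z=np.array([0,0,1.])
PAD=np.array([.5338,.0127,.022])
O=PAD+Bx*.095-By*.030; O[2]=0
def box(x,y,z): return O+Bx*x+By*y+Z*z
def rot(xa,za):
    xa=np.array(xa,float);za=np.array(za,float); return Rn.from_matrix(np.c_[xa,np.cross(za,xa),za]).as_rotvec()
def tilt(th,hx,hy,sgn): # lean back by th, jaws along hy
    return rot(sgn*hy,np.sin(th)*hx-np.cos(th)*Z)
CP=np.radians(-2.25)
Cx=np.array([np.cos(CP),np.sin(CP),0]);Cy=np.array([-np.sin(CP),np.cos(CP),0])
BTN=np.array([.506,.3763,.0616]); BD=np.sin(np.radians(35))*Cx-np.cos(np.radians(35))*Z
DROP=np.array([.4657,-.3807,0])
E
python3 - <<'E'
from h import *
np.set_printoptions(precision=3,suppress=True)
print(O,bot.current_tool_rot(),bot.current_contact_force())
X=np.array([1.,0,0]);Y=np.array([0,1.,0])
for s in(1,-1):
  for n,p,r in(("pick",DROP+[0,0,.018],tilt(0,X,Y,s)),("pickhi",DROP+[0,0,.15],tilt(0,X,Y,s)),("place",PAD+[0,0,.018],tilt(0,Bx,By,s)),("placehi",PAD+[0,0,.2],tilt(0,Bx,By,s)),
   ("lev",box(-.018,-.15,.06),tilt(np.radians(40),Bx,By,s)),("lev2",box(.02,-.15,.04),tilt(np.radians(40),Bx,By,s)),
   ("pan",box(-.18,0,.054),tilt(np.radians(40),Bx,By,s)),("pan2",box(-.02,0,.054),tilt(np.radians(40),Bx,By,s)),("btn",BTN,tilt(np.radians(35),Cx,Cy,s)),("btnhi",BTN-.08*BD,tilt(np.radians(35),Cx,Cy,s))):
    print(s,n,p,bot.inverse_kinematics(p,r))
E
```

```text
[ 0.632 -0.003  0.   ] [-2.587  1.782  0.   ] [-0.247  0.336 -0.331]
1 pick [ 0.466 -0.381  0.018] [-0.886  0.448  1.657 -0.     1.036 -2.457]
1 pickhi [ 0.466 -0.381  0.15 ] [-0.886  0.28   1.586  0.     1.276 -2.457]
1 place [0.534 0.013 0.04 ] [-0.203  0.263  1.85   0.     1.029 -1.918]
1 placehi [0.534 0.013 0.222] [-0.203  0.047  1.703  0.     1.392 -1.918]
1 lev [ 0.636 -0.154  0.06 ] None
1 lev2 [ 0.674 -0.149  0.04 ] None
1 pan [ 0.454 -0.029  0.054] None
1 pan2 [ 0.612 -0.006  0.054] [-0.386  0.093  2.207  1.015  0.393 -2.972]
1 btn [0.506 0.376 0.062] [ 0.631  0.252  1.953 -0.736  0.56  -0.34 ]
1 btnhi [0.46  0.378 0.127] [ 0.694  0.069  2.005 -0.643  0.695 -0.413]
-1 pick [ 0.466 -0.381  0.018] [-0.886  0.448  1.657 -0.     1.036  0.685]
-1 pickhi [ 0.466 -0.381  0.15 ] [-0.886  0.28   1.586 -0.     1.276  0.685]
-1 place [0.534 0.013 0.04 ] [-0.203  0.263  1.85   0.     1.029  1.223]
-1 placehi [0.534 0.013 0.222] [-0.203  0.047  1.703  0.     1.392  1.223]
-1 lev [ 0.636 -0.154  0.06 ] [-0.662  0.219  2.043  0.987  0.59  -0.003]
-1 lev2 [ 0.674 -0.149  0.04 ] [-0.606  0.333  1.952  1.016  0.542  0.005]
-1 pan [ 0.454 -0.029  0.054] [-0.72  -0.435  2.643  0.926  0.659  0.028]
-1 pan2 [ 0.612 -0.006  0.054] [-0.386  0.093  2.207  1.015  0.393  0.17 ]
-1 btn [0.506 0.376 0.062] [ 0.631  0.252  1.953 -0.736  0.56   2.802]
-1 btnhi [0.46  0.378 0.127] [ 0.694  0.069  2.005 -0.643  0.695  2.729]
```

All reachable with jaw sign -1 (the button uses +1). Picking the dropper now.

Run:
```python
from h import *
np.set_printoptions(precision=4,suppress=True)
X=np.array([1.,0,0]);Y=np.array([0,1.,0]);r=tilt(0,X,Y,-1)
bot.set_gripper(.75,20)
bot.goto(DROP+[0,0,.14],r)
t=cam("top");s=cam("side");crop(t,380,150,133,120,"t1",5);crop(s,270,100,133,100,"s1",6)
bot.line_to(DROP+[0,0,.019],max_speed=.1)
print(bot.current_contact_force(),bot.current_ee_pos())
bot.set_gripper(0.0,20)
print(bot.current_opening()*.092,bot.current_contact_force(),bot.current_clock())
t=cam("top");s=cam("side");crop(t,380,150,133,120,"t2",5);crop(s,270,100,133,100,"s2",6)
```

```text
[ 1.2755  0.3137 -0.2654] [ 0.4662 -0.3813  0.0199]
0.03726637137956696 [0.0749 2.166  0.5246] 4.1417
```

View pics/s2.png

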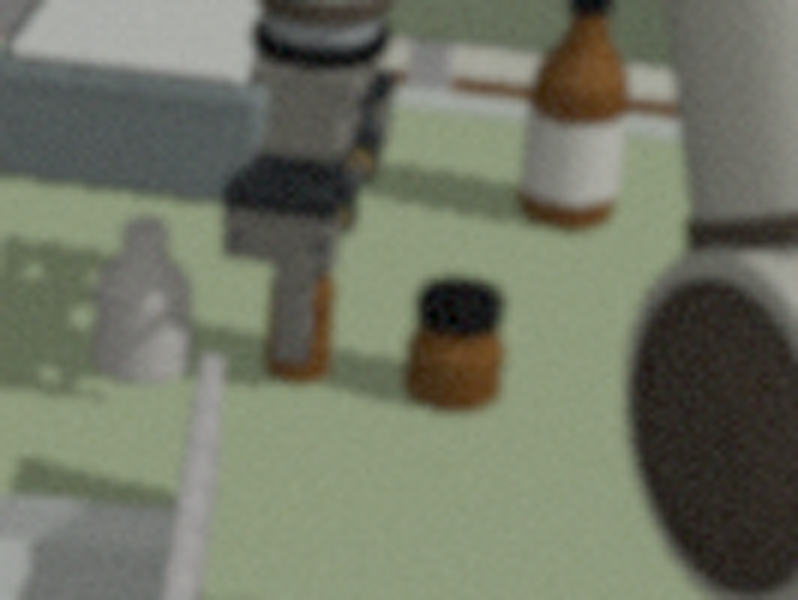

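View pics/s1.png

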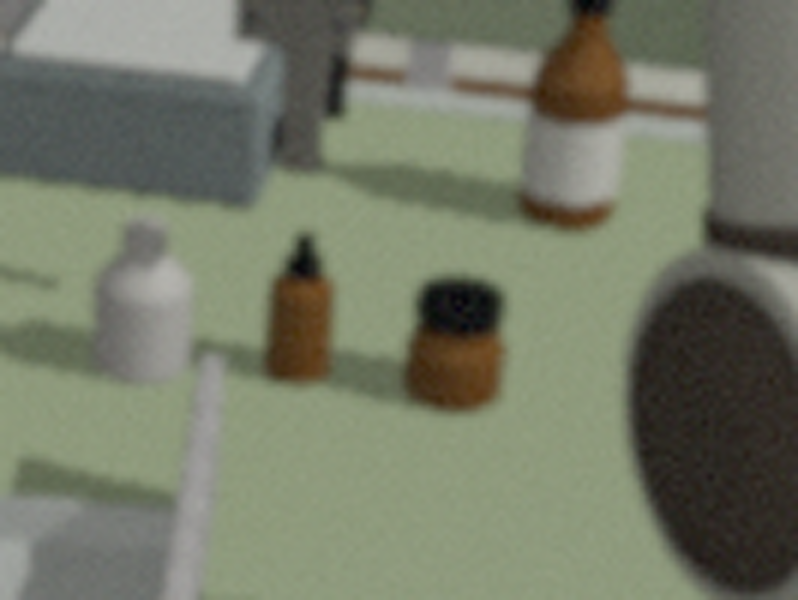

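The picture shows the dropper between the fingers at about (300,320), with 37.3 mm between the jaws against 38 mm given. The jar and vial have not moved. Next I'll lift it and carry it over the pad.

Run:
```python
from h import *
np.set_printoptions(precision=4,suppress=True)
p=bot.current_ee_pos();print(p)
bot.line_to([p[0],p[1],.24],max_speed=.2)
r=tilt(0,Bx,By,-1)
bot.goto(PAD+[0,0,.2],r)
print("F",bot.current_contact_force())
bot.line_to(PAD+[0,0,.040],max_speed=.12)
bot.hold(.3)
print(bot.current_ee_pos(),bot.current_contact_force(),bot.current_opening()*.092,bot.current_clock())
t=cam("top");s=cam("side");crop(t,200,120,200,145,"t3",4);crop(s,200,100,160,130,"s3",5 if 0 else 4)
```

```text
[ 0.4658 -0.3806  0.0191]
F [-0.5921  0.184  -1.0903]
[0.534  0.0127 0.0623] [-0.4527 -0.5742 -0.5409] 0.03721109336706746 8.7667
```

View pics/s3.png

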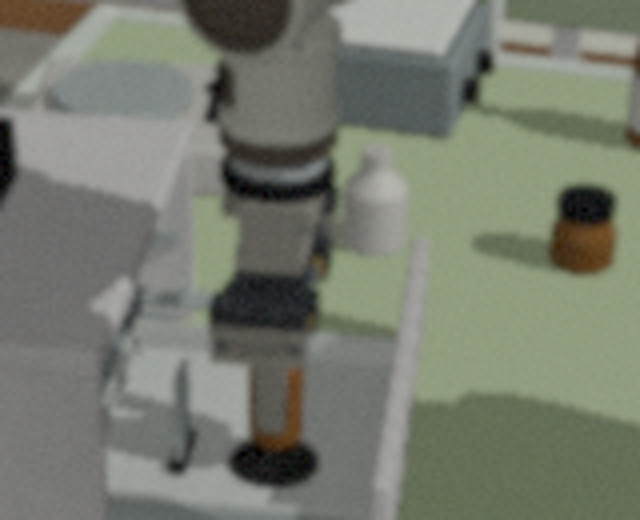

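View pics/t3.png

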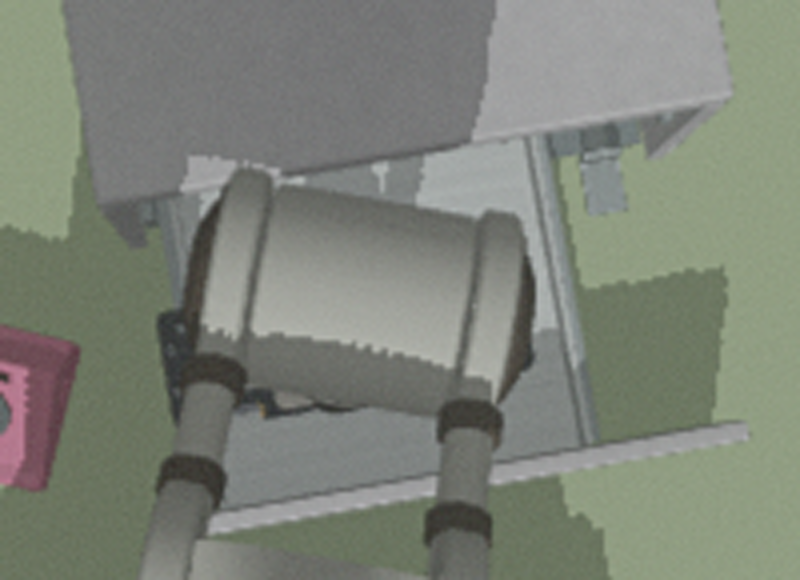

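The bottle hangs about 20 mm over the pad, roughly centred. Its bottom is near (275,447) and the pad centre is at (274,462). I'll lower it with force steps.

Run:
```python
from h import *
np.set_printoptions(precision=4,suppress=True)
bot.line_to([PAD[0],PAD[1],.043],max_speed=.06)
bot.hold(.15);f0=np.array(bot.current_contact_force())
for z in np.arange(.0425,.0365,-.0005):
    bot.line_to([PAD[0],PAD[1],z],max_speed=.02); fs=np.mean([bot.current_contact_force() for _ in range(4)],0)
    if abs(fs[2]-f0[2])>1.5: break
print(z,f0,fs,bot.current_ee_pos())
bot.set_gripper(.62)
bot.hold(.2)
p=bot.current_ee_pos();bot.line_to([p[0],p[1],.18],max_speed=.12)
# toward lever, out of view; shut
r=tilt(np.radians(40),Bx,By,-1)
bot.goto(box(-.10,-.15,.20),r); bot.set_gripper(0.,20)
t=cam("top");s=cam("side");crop(t,200,120,200,145,"t4",4);crop(s,200,100,160,130,"s4",4)
print(bot.current_clock())
```

```text
0.0405 [ 0.7209 -0.8545 -0.9536] [-1.101   0.3608  5.4888] [0.5342 0.0127 0.041 ]
14.6583
```

View pics/s4.png

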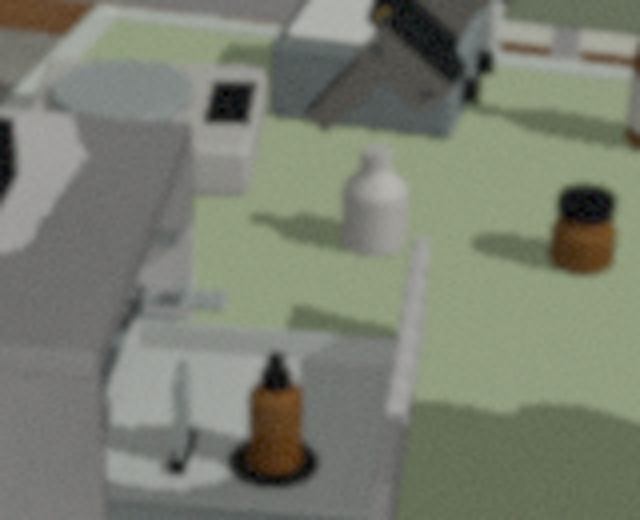

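View pics/t4.png

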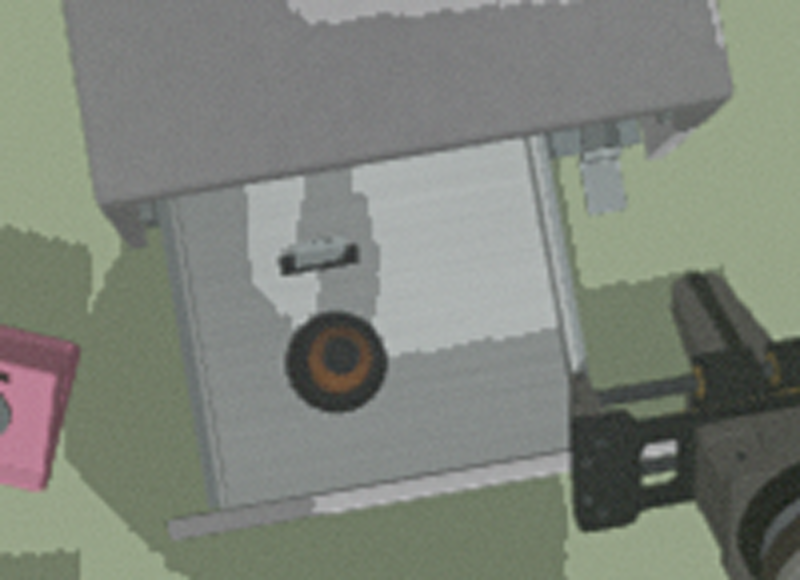

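The dropper is upright and centred on the pad at (337,360) in the top view. The hinge side and paddle are clear, with the paddle at (605,185). Now I'll press the lever with force steps.

Run:
```python
from h import *
np.set_printoptions(precision=4,suppress=True)
r=tilt(np.radians(40),Bx,By,-1)
F=lambda n=3:np.mean([bot.current_contact_force() for _ in range(n)],0)
X0=-.0173
bot.line_to(box(X0-.03,-.15,.10),max_speed=.15)
bot.line_to(box(X0,-.15,.058),max_speed=.1)
bot.hold(.15);f0=F();print("f0",f0,bot.current_ee_pos())
zc=None
for z in np.arange(.057,.046,-.001):
    bot.line_to(box(X0,-.15,z),max_speed=.03);f=F()-f0
    if f[2]>1.5: zc=z;break
print("contact",zc,f,bot.current_clock())
if zc:
    for d in(.005,.010,.013):
        bot.line_to(box(X0,-.15,zc-d),max_speed=.04);bot.hold(.1);print(d,F()-f0,bot.current_ee_pos()[2])
t=cam("top");s=cam("side");crop(t,300,110,100,75,"t5",8);crop(s,200,100,160,130,"s5",4)
print(bot.current_clock())
```

```text
f0 [-0.8812 -0.9806 -0.2452] [ 0.6369 -0.1547  0.0589]
contact 0.052 [-0.7486  1.2854  1.7422] 17.875
0.005 [1.9639 2.2655 3.8776] 0.047236137660325944
0.01 [0.0255 1.8633 3.8043] 0.04199601148892744
0.013 [0.2    0.9968 4.1574] 0.039042898144512395
19.075
```

View pics/s5.png

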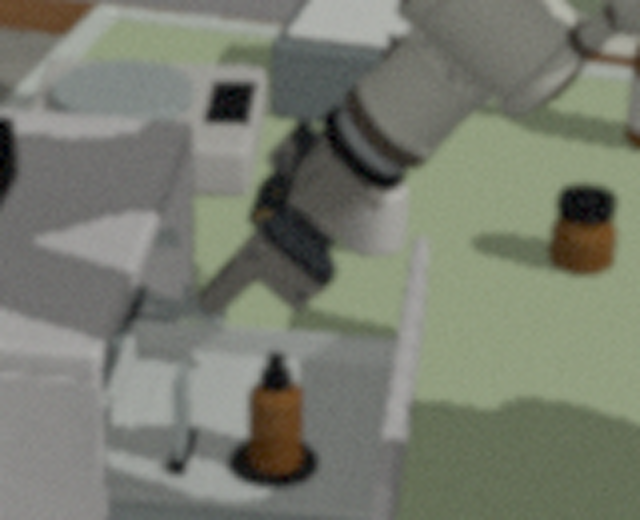

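Contact was at the expected height and the lever is pressed about 13 mm (~0.22 rad) at 4 N. The side view shows the bottle undisturbed at (275,420). Now I'll push in with the lever held down.

Run:
```python
from h import *
np.set_printoptions(precision=4,suppress=True)
F=lambda n=3:np.mean([bot.current_contact_force() for _ in range(n)],0)
X0=-.0173
for d in(.006,.012,.018,.024,.030,.035):
    bot.line_to(box(X0+d,-.15,.039),max_speed=.04)
    f=F();print(d,f@Bx,f[2],bot.current_ee_pos())
    if abs(f@Bx)>15: break
print(bot.current_clock())
t=cam("top");s=cam("side");crop(t,200,120,200,145,"t6",4);crop(s,200,100,160,130,"s6",4)
```

```text
0.006 0.2426711968181175 3.554556460886371 [ 0.643  -0.1533  0.0392]
0.012 1.3588112789951088 4.130174575448465 [ 0.649  -0.1524  0.0393]
0.018 0.6823022572660213 3.732266467746181 [ 0.655  -0.1516  0.0393]
0.024 0.7969880388951455 4.808778292074068 [ 0.6609 -0.1507  0.0393]
0.03 0.16725624369381972 4.215277465060862 [ 0.6668 -0.1499  0.0392]
0.035 0.8339124234231169 3.1737252565087215 [ 0.6717 -0.1491  0.0392]
20.85
```

View pics/s6.png

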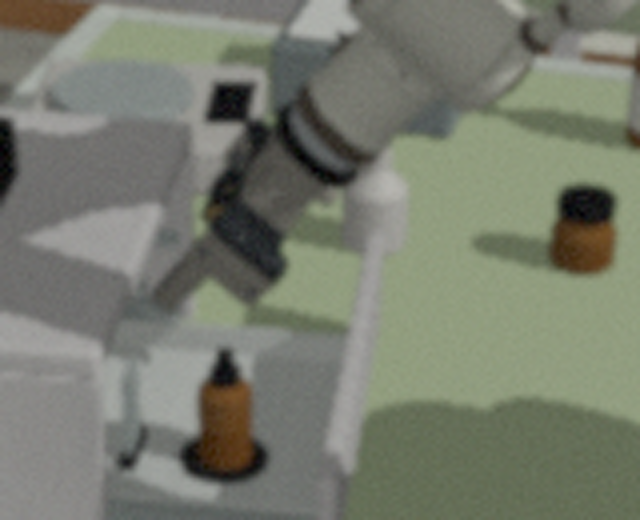

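View pics/t6.png

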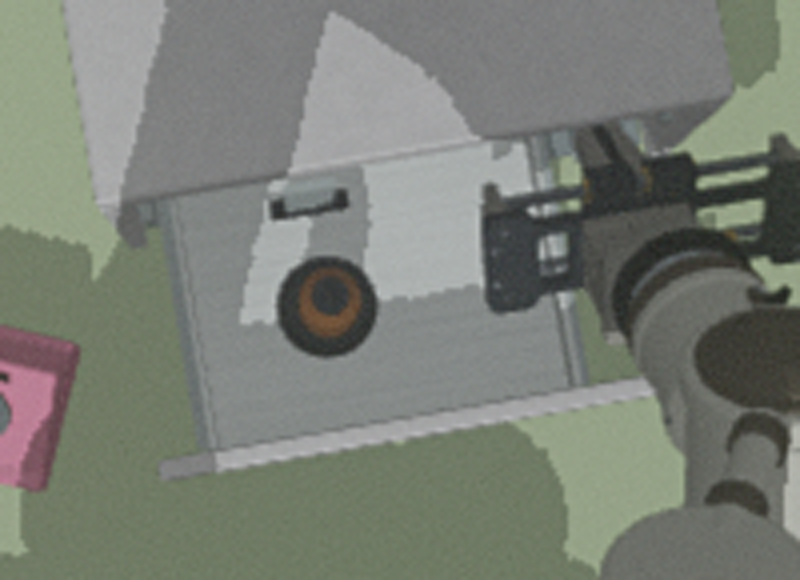

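In the top view the pad moved from (337,360) to (327,306), about 33 mm in, so the tray is past the catch. The bottle is still upright. I'll retract along the tool axis and go to the panel.

Run:
```python
from h import *
np.set_printoptions(precision=4,suppress=True)
r=tilt(np.radians(40),Bx,By,-1)
for x in(-.18,-.175,-.185): print(x,[bot.inverse_kinematics(box(x,0,z),r) is not None for z in(.054,.1,.15,.2)])
a=np.radians(40)
p=np.array(bot.current_ee_pos()); ax=-np.sin(a)*Bx+np.cos(a)*Z
bot.line_to(p+.09*ax,max_speed=.12)
q=p+.09*ax; bot.line_to([*(q-.05*Bx)[:2],.23],max_speed=.25)
t=cam("top");m=cam("side");crop(t,200,120,200,145,"t7",4);crop(m,200,100,160,130,"s7",4)
print(bot.current_clock())
```

```text
-0.18 [True, True, True, True]
-0.175 [True, True, True, True]
-0.185 [True, True, True, True]
22.625
```

View pics/t7.png

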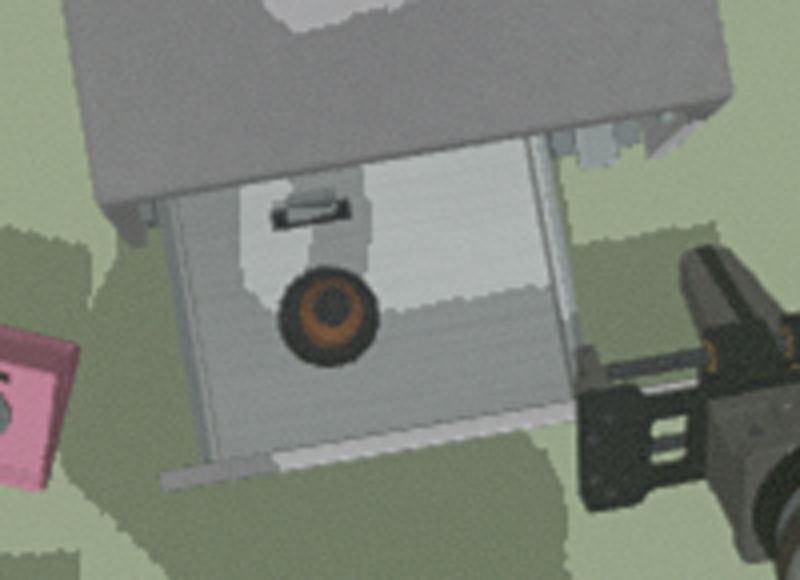

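View pics/s7.png

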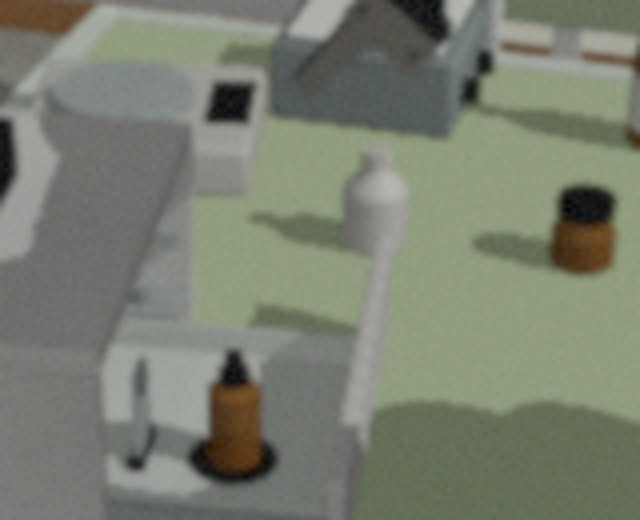

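Retracting dragged the tray back a few mm: the pad is now at (329,317), about 27 mm in, still past the 22 mm catch. The bottle is upright. Next I'll push by the front panel.

Run:
```python
from h import *
np.set_printoptions(precision=4,suppress=True)
r=tilt(np.radians(40),Bx,By,-1)
F=lambda n=3:np.mean([bot.current_contact_force() for _ in range(n)],0)
t=cam("top");V=cv2.cvtColor(t["pixels"],cv2.COLOR_BGR2HSV)
bot.goto(box(-.19,0,.18),r)
bot.line_to(box(-.188,0,.054),max_speed=.15)
bot.hold(.15);f0=F();print(f0,bot.current_ee_pos())
x=-.175
bot.line_to(box(x,0,.054),max_speed=.05)
xc=None
while x<-.155:
    x+=.001;bot.line_to(box(x,0,.054),max_speed=.02);f=(F()-f0)@Bx
    if f<-1.0: xc=x;break
print("contact",xc,f,bot.current_clock())
bot.line_to(box(-.05,0,.054),max_speed=.045)
print((F()-f0)@Bx,bot.current_ee_pos(),bot.current_clock())
t=cam("top");m=cam("side");crop(t,200,120,200,145,"t8",4);crop(m,150,100,160,130,"s8",4)
```

```text
[-0.1766  0.2178  0.2324] [ 0.4467 -0.031   0.055 ]
contact -0.16499999999999998 -1.1167535817401093 27.5
-0.6052121622577826 [ 0.5827 -0.0105  0.0541] 30.2083
```

View pics/t8.png

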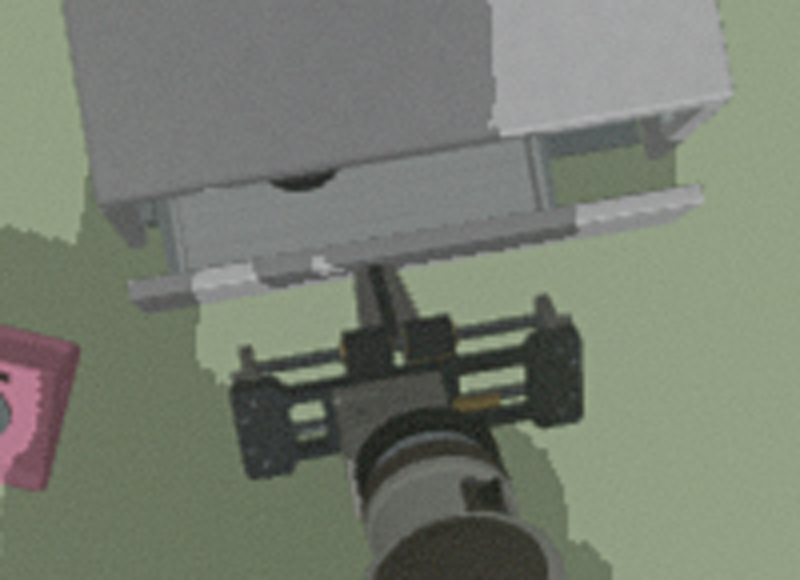

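View pics/s8.png

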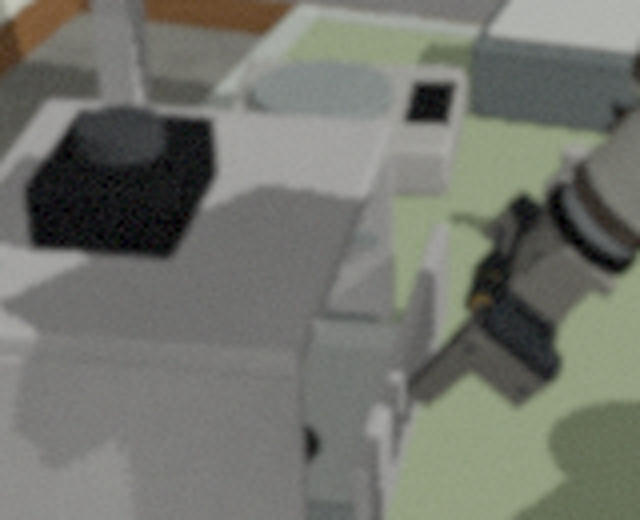

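The tray is about 30 mm from home and the panel front is square to the box. I'll finish slowly by feel.

Run:
```python
from h import *
np.set_printoptions(precision=4,suppress=True)
r=tilt(np.radians(40),Bx,By,-1)
F=lambda n=3:np.mean([bot.current_contact_force() for _ in range(n)],0)
bot.line_to(box(-.029,0,.054),max_speed=.03); bot.hold(.1);f0=F();print(f0@Bx)
x=-.029;L=[]
while x<-.014:
    x+=.001;bot.line_to(box(x,0,.054),max_speed=.02);f=F()@Bx;L.append(round(f,1))
    if f<-7: break
print(x,L,bot.current_clock())
bot.hold(.2);print(F()@Bx, (np.array(bot.current_ee_pos())-O)@Bx)
bot.line_to(box(x-.03,0,.056),max_speed=.05)
bot.line_to(box(x-.09,0,.17),max_speed=.25)
t=cam("top");m=cam("side");crop(t,200,120,200,145,"t9",4);crop(m,150,100,160,130,"s9",4)
cv2.imwrite("pics/s9f.png",m["pixels"])
print(bot.current_clock())
```

```text
-1.061474361188999
-0.019999999999999993 [np.float64(-0.8), np.float64(-0.4), np.float64(-0.0), np.float64(-1.0), np.float64(-0.7), np.float64(-0.2), np.float64(-1.2), np.float64(-5.6), np.float64(-16.0)] 33.5083
-15.417640474648822 -0.020857650158525736
35.225
```

View pics/t9.png

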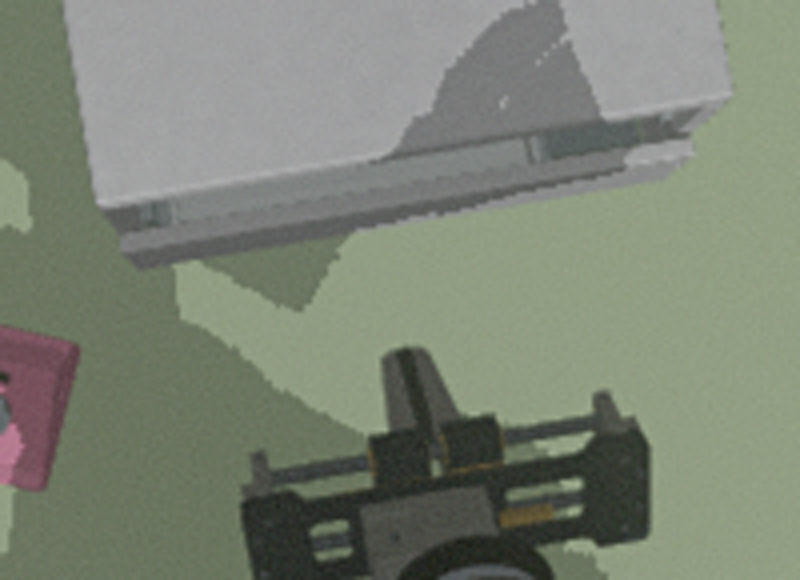

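View pics/s9.png

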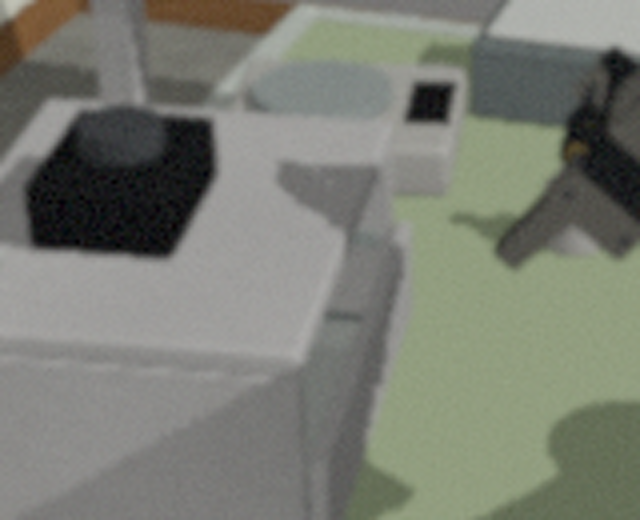

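The tray hit its end stop within 2 mm of the expected place, with force rising from 1 N to 16 N. The panel sits parallel against the box, from (130,240) to (690,155). Next is the shutter.

Run:
```python
from h import *
np.set_printoptions(precision=4,suppress=True)
r=tilt(np.radians(35),Cx,Cy,1)
p=bot.current_ee_pos();bot.line_to([p[0]-.02,p[1],.28],max_speed=.25)
bot.goto(BTN-.10*BD+[0,0,.05],r)
bot.line_to(BTN-.025*BD,max_speed=.15)
t=cam("top");m=cam("side");crop(t,90,160,135,120,"t10",5);crop(m,160,230,140,110,"s10",5)
print(bot.current_ee_pos(),bot.current_contact_force(),bot.current_clock())
```

```text
[0.4922 0.3774 0.0835] [ 0.5585  0.6441 -0.0312] 38.4
```

View pics/t10.png

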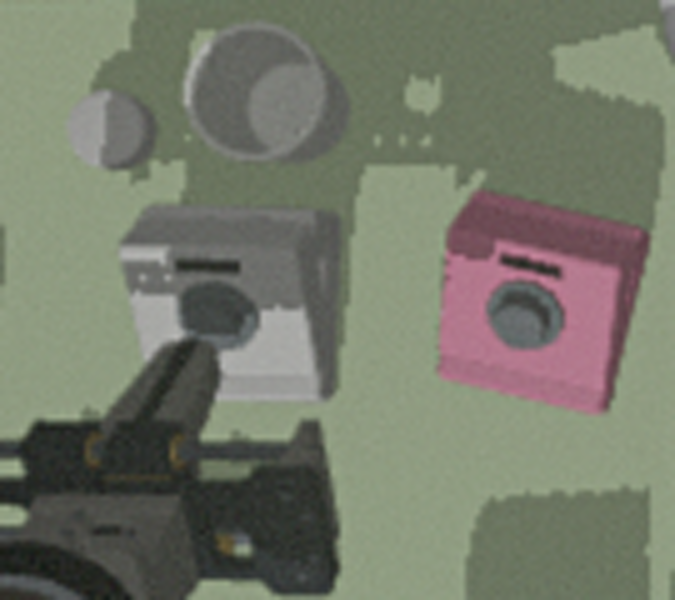

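View pics/s10.png

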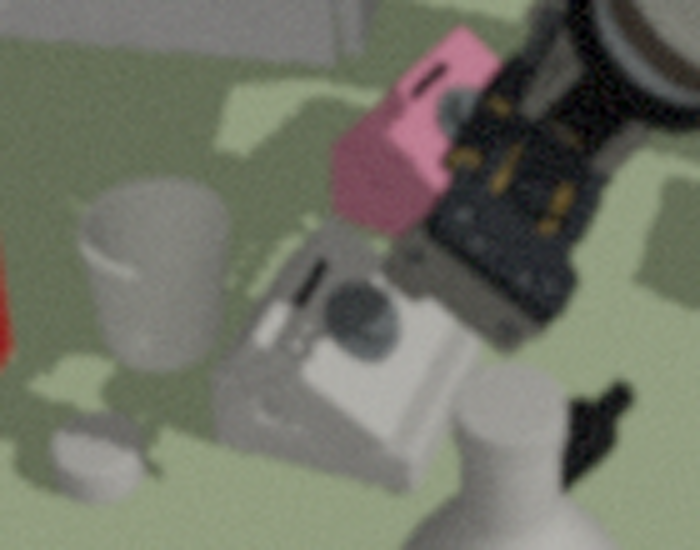

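The fingertip sits about 25 mm off the grey button on its axis, above (215,320) in the top view. Cup, cap, pump and the pink console are unmoved. Now I'll press in fine steps.

Run:
```python
from h import *
np.set_printoptions(precision=4,suppress=True)
t=cam("top");m=cam("side")
p=proj(t,bot.current_ee_pos());q=proj(m,bot.current_ee_pos());print("crop top",(p[0]-89.5)*5,(p[1]-159.5)*5,"crop side",(q[0]-159.5)*5,(q[1]-229.5)*5)
F=lambda n=4:-np.mean([bot.current_contact_force() for _ in range(n)],0)@BD
bot.line_to(BTN-.006*BD,max_speed=.05);bot.hold(.15);f0=F();print("f0",f0)
d=-.006;L=[];dc=None
while d<.008:
    d+=.001 if dc is None else .0005
    bot.line_to(BTN+d*BD,max_speed=.03); f=F()-f0; L.append((round(d*1e3,1),round(float((np.array(bot.current_ee_pos())-BTN)@BD)*1e3,1),round(float(f),1)))
    if dc is None and f>.9: dc=d
    if f>3.3: break
print(L,dc,bot.current_clock())
bot.hold(.1);print(F(8)-f0)
```

```text
crop top 190.88826656813964 356.3625457244842 crop side 402.78111212919924 282.8215377906133
f0 -0.5550249330088748
[(-5.0, -5.1, 0.6), (-4.0, -4.0, 0.9), (-3.0, -2.9, -0.1), (-2.0, -2.0, 1.0), (-1.5, -1.5, 0.6), (-1.0, -1.0, 1.6), (-0.5, -0.5, 1.8), (0.0, -0.0, 2.4), (0.5, 0.5, 1.2), (1.0, 1.0, 2.4), (1.5, 1.3, 6.5)] -0.002 41.9333
7.041480034999001
```

Contact was at about -2.3 mm, and the force jumped from 2 to about 6.5 N some 4 mm deeper, which is the halfway stop. I'll ease off to sit on the stop, pause, then press fully.

Run:
```python
from h import *
f0=-.555
F=lambda n=6:float(-np.mean([bot.current_contact_force() for _ in range(n)],0)@BD-f0)
P=lambda:round(float((np.array(bot.current_ee_pos())-BTN)@BD)*1e3,2)
print("now",P(),F(12))
bot.line_to(BTN+.0013*BD,max_speed=.02);bot.hold(.15);print(P(),F(10))
for _ in range(3): bot.hold(.5);print("pause",P(),round(F(10),2),bot.current_clock())
d=.0015;L=[]
while d<.0085:
    d+=.0005;bot.line_to(BTN+d*BD,max_speed=.03);f=F();L.append((round(d*1e3,1),P(),round(f,1)))
    if f>14: break
print(L)
bot.hold(.3);print("full",P(),F())
bot.line_to(BTN-.03*BD,max_speed=.08)
print(F(),bot.current_clock())
```

```text
now 1.34 7.041455101990126
1.28 6.190198795512679
pause 1.27 6.84 42.9333
pause 1.3 6.51 43.4333
pause 1.3 6.25 43.9333
[(2.0, 2.01, 7.0), (2.5, 2.46, 6.8), (3.0, 2.95, 8.2), (3.5, 3.44, 8.3), (4.0, 3.91, 8.1), (4.5, 4.4, 8.8), (5.0, 4.89, 9.1), (5.5, 5.25, 10.8), (6.0, 5.35, 16.8)]
full 5.33 16.786951194673474
0.2627994320301398 47.0833
```

The hard stop was at 5.33 mm, so the pause at 1.3 mm was exactly the 4 mm halfway stop. I'll retreat and check the scene.

Run:
```python
from h import *
np.set_printoptions(precision=4,suppress=True)
p=np.array(bot.current_ee_pos()); bot.line_to(p-.08*BD+[0,0,.08],max_speed=.25)
q=np.array(bot.current_joints());q[0]=-1.2;bot.set_joints(q)
t=cam("top");m=cam("side");cv2.imwrite("pics/t11.png",t["pixels"]);cv2.imwrite("pics/s11.png",m["pixels"])
crop(m,190,130,160,130,"s11c",4)
print(bot.current_clock())
```

```text
51.225
```

View pics/t11.png

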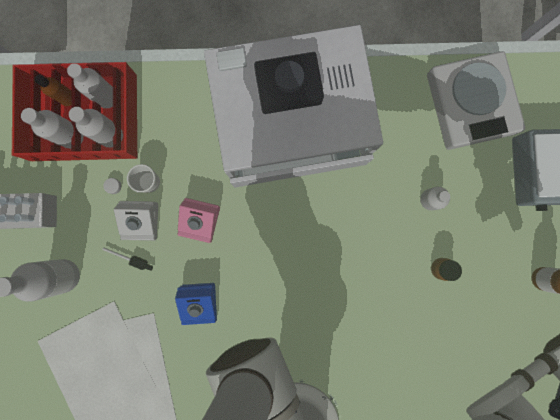

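View pics/s11c.png

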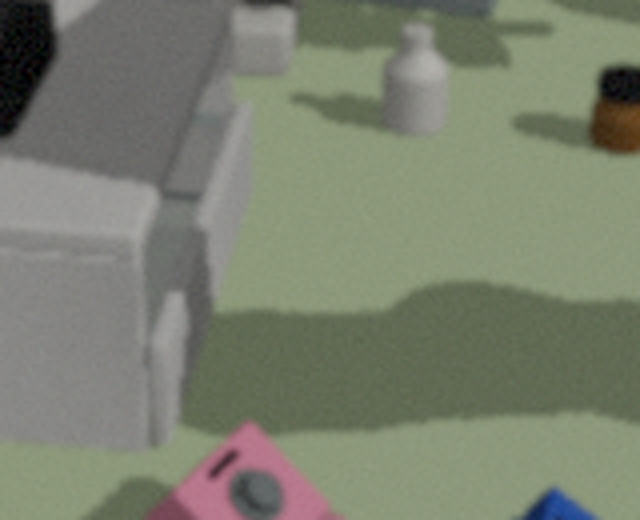

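View pics/s11.png

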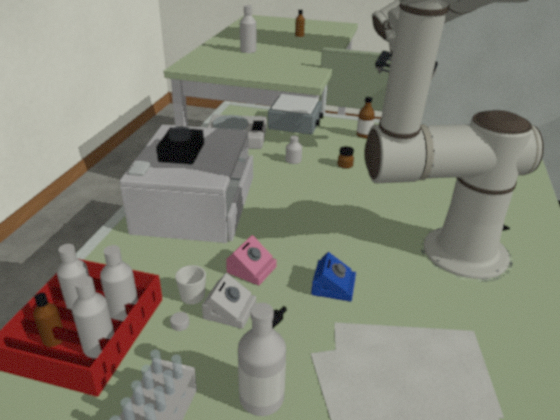

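The tray is closed, with the panel running from (230,180) to (372,155) in the top view. The vial (435,198), jar (447,270), cup (142,179), cap (112,186), pump (141,263) and both look-alike consoles are where they started. Nothing touches the arm, so I'm handing in.

Run:
```python
from workcell import bot
print(bot.current_contact_force(),bot.current_clock()); bot.job_done()
```

```text
[ 0.10175399  0.74817914 -0.1118259 ] 51.225
the job is handed in; nothing more can be done
```

The whole job was carried out in order and handed in at 51.2 s of the 72 s allowed.

**Bottle:** I stood the dropper bottle on the pad, and pictures showed it upright and centred there until the last clear view, with the tray about 27 mm in.

**Tray:** I held the lever down at about 0.22 rad with 4 N and pushed the tray about 33 mm in, past its catch. Pulling the tool back dragged the tray out by about 6 mm, still past the catch. I then pushed it home gently by the front panel. It stopped within 2 mm of the expected place, and the force rose from 1 N to 16 N there.

**Shutter:** I paused 1.5 s on the halfway stop at about 6.5 N. I then pressed to the hard stop 4.0 mm deeper, at about 17 N, and let go.

**Last checks:** The final pictures show the tray closed and all other objects on the bench where they stood. The arm was clear, with only sensor-noise forces. I could not see the bottle once it was inside the box, so its standing there is inferred from the slow, smooth push. No check failed.

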